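Rack the painted dolls in row order

ROBOT

A 7-joint arm with a two-finger parallel gripper is mounted at the origin on the work surface. World frame = base frame: x ahead of the robot, y to its left, z up, the work surface at z = 0. Lengths are in m, angles in rad, forces in N, time in s.
With the tool pointing down it reaches from about 0.35 to 0.9 m from the base axis. Payload 7.2 kg.
Tool frame: the origin (TCP) lies at the very end of the fingers, on their centre line; the grasp point (between the pads) lies 19 mm behind it; z points along the fingers, y is the direction in which the jaws open and shut (so a half turn about z gives the same grasp; the last joint's range is limited). The gripper opens to 88 mm and grips with 3 to 60 N. Pads are 20 mm wide; open, the fingers measure 115 mm over their backs; the gripper's body (75 mm by 178 mm) begins 61 mm behind the grasp point.
Start: joints at [-1.216, 0.411, -0.013, 1.596, 0.006, 1.134, -0.082], TCP at [0.256, 0.57, 0.192] pointing down, gripper open.
Joint ranges: [-2.95, 2.95], [-0.29, 1.99], [-1.47, 1.44], [0.14, 2.54], [-1.03, 4.17], [0.13, 1.85], [-2.86, 2.86]. Speed limits (rad/s): [2.39, 2.39, 3.01, 3.01, 3.14, 3.14, 3.14].

INTERFACE

Orientations are given as a rotation vector (axis times angle).
In Python, from cell import * gives the robot as it stands. Calls block until the motion is done:
- goto(position, orientation): joint-space move of the TCP to a pose.
- movel(position, orientation=None, v=0.15): straight line of the TCP; orientation=None keeps the orientation; v is the mean speed in m/s.
- movej(angles): joint-space move.
- set_gripper(opening): finger opening in m; the grip force is fixed at half the most; returns when the fingers have stopped.
- pause(seconds).
- solve_ik(position, orientation): joint angles nearest the present ones, or None.
- capture(name): name is "scene" or "top" or "wrist"; returns a dict with "color" (400x640x3 uint8, red, green, blue), "z_map" (400x640 float32, m along the optical axis (not along the pixel's ray), 0 where there is no reading), "camera_matrix" (3x3 intrinsics, pixels), "k1" (the pictures are not rectified: a ray, as slopes to the right and down, at radius r is drawn at 1 + k1 r^2 times it, then the intrinsics apply), "rvec" (rotation vector, rad) and "tvec" (3), from world to camera coordinates, as OpenCV has them. Camera axes: x right, y down, z forward; pixel columns grow to the right and rows downward; lengths in m; the calibration is good to about 2 mm. A picture is of the moment at which its call begins.
A pose or a line that the arm cannot do raises Unreachable and nothing moves.
- job_done(): hands the job in, once; it reports no verdict.
Readings, each from a call of its own:
- current_time_s(): time.
- current_joint_positions(): joint angles.
- current_qvel(): joint speeds.
- current_joint_efforts(): joint torques, N m.
- current_tcp_pos(): TCP position.
- current_eef_rot(): TCP orientation.
- current_force(): force on the tool from outside, world axes, zero at the start.
- current_moment(): the same for the moment, N m.
- current_opening(): finger opening in m.
Only numpy, scipy, OpenCV 4.12 (cv2) and the standard library are available. Lean on these libraries where they do the work, as an engineer would, in place of code of your own. Each camera call takes 0.05 s, during which the arm holds its last target.

TASK

Move the four painted wooden dolls from their coloured dishes into the four recesses of the dark carrying rack, keeping their order along the row: the doll that starts furthest to the robot's left goes into the recess at the end with the yellow button, its neighbour into the next recess, and so on to the far end. Leave every doll standing upright on the floor of its recess, and do not knock any doll over on the way.

Things in the scene. Friction and masses are not known exactly. Their poses are not given: they have to be found in the camera images.
- red_mid (a point): Centre (half-way up, 42 mm above the foot) of the turned wooden doll with a red cap on its head and a red band low on its body. Loose, round, upright, z up, about 70 g. 84 mm tall: straight body 40 mm across up to 52 mm from the foot, then shoulder and 34 mm head. Grip the body from above at this centre or up to 6 mm higher; the head fits between the fingers.
- blue_mid (a point): Centre (half-way up, 42 mm above the foot) of the turned wooden doll with a blue cap on its head and a blue band low on its body. Loose, round, upright, z up, about 70 g. 84 mm tall: straight body 40 mm across up to 52 mm from the foot, then shoulder and 34 mm head. Grip the body from above at this centre or up to 6 mm higher; the head fits between the fingers.
- green_mid (a point): Centre (half-way up, 42 mm above the foot) of the turned wooden doll with a green cap on its head and a green band low on its body. Loose, round, upright, z up, about 70 g. 84 mm tall: straight body 40 mm across up to 52 mm from the foot, then shoulder and 34 mm head. Grip the body from above at this centre or up to 6 mm higher; the head fits between the fingers.
- white_mid (a point): Centre (half-way up, 42 mm above the foot) of the turned wooden doll with a white cap on its head and a white band low on its body. Loose, round, upright, z up, about 70 g. 84 mm tall: straight body 40 mm across up to 52 mm from the foot, then shoulder and 34 mm head. Grip the body from above at this centre or up to 6 mm higher; the head fits between the fingers.
- seat_red: Fixed red round dish, 68 mm across, 11 mm high, where the red doll stands at the start. Origin: centre of its underside, on a 10 mm high plywood board; its floor is 5 mm higher, rim 5 mm wide. The four dishes form a row 80 mm apart, in any order, nearer or farther than the rack, turned up to 12 degrees; y runs along the row to the robot's left, x across it, away from the robot.
- seat_blue: Fixed blue round dish, 68 mm across, 11 mm high, where the blue doll stands at the start. Origin: centre of its underside, on a 10 mm high plywood board; its floor is 5 mm higher, rim 5 mm wide. The four dishes form a row 80 mm apart, in any order, nearer or farther than the rack, turned up to 12 degrees; y runs along the row to the robot's left, x across it, away from the robot.
- seat_green: Fixed green round dish, 68 mm across, 11 mm high, where the green doll stands at the start. Origin: centre of its underside, on a 10 mm high plywood board; its floor is 5 mm higher, rim 5 mm wide. The four dishes form a row 80 mm apart, in any order, nearer or farther than the rack, turned up to 12 degrees; y runs along the row to the robot's left, x across it, away from the robot.
- seat_white: Fixed white round dish, 68 mm across, 11 mm high, where the white doll stands at the start. Origin: centre of its underside, on a 10 mm high plywood board; its floor is 5 mm higher, rim 5 mm wide. The four dishes form a row 80 mm apart, in any order, nearer or farther than the rack, turned up to 12 degrees; y runs along the row to the robot's left, x across it, away from the robot.
- rack: Fixed dark wooden carrying rack, 90 x 380 x 20 mm, turned up to 7 degrees. Origin at the centre of its underside; y axis along its length to the robot's left, x across it away from the robot. Four round recesses 61 mm wide and 10 mm deep (floor 10 mm above the origin) at y = +120, +40, -40, -120 mm, x = 0.
- marker: Yellow round button, 24 mm across, 10 mm high, fixed on top of the rack at one of its two ends (173 mm from the rack's centre along its length; the other end has a dark wooden one). Either end. Origin at the centre of its underside.
Mind the look-alikes: they are no part of the job. What is shaped like the part that bears white_mid but purple or turquoise is not meant.

How it is judged:
By the outcome, as a careful person would: the job done as asked, in the order asked, and still so for the second after the job is handed in, with the robot touching nothing.
It also fails if it takes over 96 s, if anything falls off the work surface, if the arm or the gripper's body presses on something with over 40 N, if the wrist force passes 120 N, or if a joint passes its speed limit or range.

## Working session

There is one attempt and no reset: what is moved stays moved. The work goes in short steps, each a Python script; the robot and the scene stay as the last script left them, time stands still between calls to the robot, and variables do not carry over. Pictures are saved under pics/ and viewed, and the job is handed in when it is done.

```bash
mkdir -p pics; ls; python3 - <<'E'
from cell import *
import cv2,pickle
d={}
for n in ("scene","top","wrist"):
    c=capture(n); d[n]=c
    cv2.imwrite(f"pics/{n}0.png",c["color"][:,:,::-1])
    print(n,c["camera_matrix"].tolist(),c["k1"],c["rvec"],c["tvec"])
pickle.dump(d,open("c0.pkl","wb"))
print(current_time_s(),current_eef_rot(),current_opening())
E
```

```text
pics
scene [[408.7633780528269, 0.0, 319.1184535392978], [0.0, 408.7633780528269, 202.1307872068133], [0.0, 0.0, 1.0]] -0.10250488295473469 [ 1.9441132   1.13846045 -0.5560404 ] [-0.31394107 -0.25446788  1.16911017]
top [[434.5234243392806, 0.0, 319.0948899401193], [0.0, 434.5234243392806, 201.08559723961875], [0.0, 0.0, 1.0]] -0.019710022311948197 [ 2.10597216 -2.17112942  0.13699085] [0.03529715 0.61362466 0.64669885]
wrist [[338.59661013047884, 0.0, 321.3800807542581], [0.0, 338.59661013047884, 204.4840953453256], [0.0, 0.0, 1.0]] -0.06729483616587688 [-2.44951547 -1.58429732 -0.20420076] [-0.62456694 -0.03081939  0.39001811]
0.15 [-6.59073070e-01 -3.07151175e+00  1.96369840e-03] 0.08763945635176952
```

View pics/scene0.png

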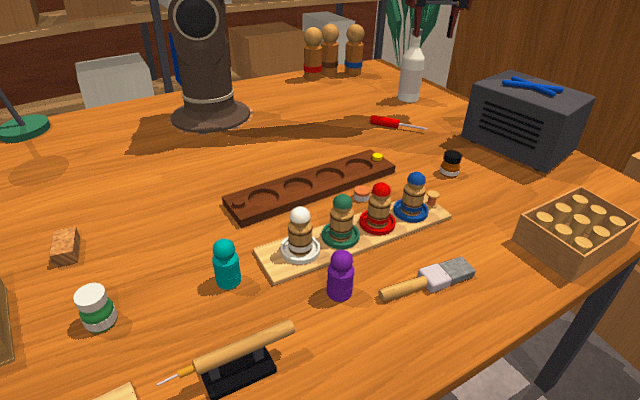

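View pics/top0.png

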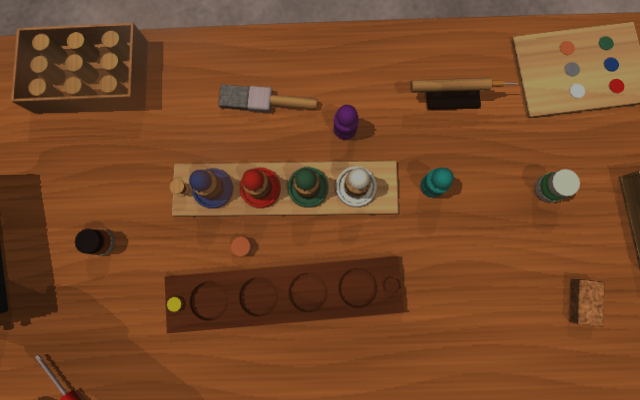

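View pics/wrist0.png

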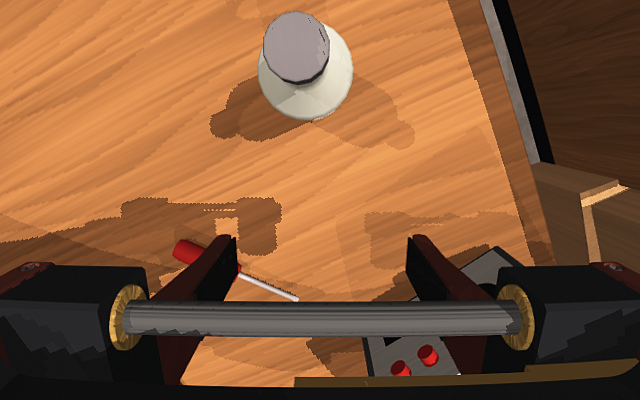

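Top view, with the robot at the bottom and image left as the robot's left. Along the row from the left: blue (200,183), red (256,180), green (307,182), white (357,182). The rack's yellow button is at (174,304), on the robot's left, so there are no crossings. Obstacles are a small peg at (178,186) and a low orange disc at (240,246).

Look-alikes are teal (438,182), purple (345,122), the finger-like dolls at the back of the scene view (313–355,50), and the paint dots on the palette (578,90). The four dolls I want stand in dishes on the plywood.

```bash
cat > h.py <<'E'
import numpy as np,cv2,pickle
from scipy.optimize import least_squares
def cloud(c):
    K=c["camera_matrix"];h,w=c["z_map"].shape
    R,_=cv2.Rodrigues(np.array(c["rvec"],float));t=np.array(c["tvec"],float).reshape(3)
    uv=np.stack(np.meshgrid(np.arange(w),np.arange(h)),-1).reshape(-1,1,2).astype(float)
    n=cv2.undistortPoints(uv,K,np.array([c["k1"],0,0,0,0.])).reshape(h,w,2)
    ray=np.concatenate([n,np.ones((h,w,1))],-1)
    P=(ray*c["z_map"][...,None]-t)@R
    return P, ray@R, -R.T@t
def onplane(c,uv,z):
    _,r,o=cloud(c);r=r[int(round(uv[1])),int(round(uv[0]))]
    return o+r*(z-o[2])/r[2]
def masks(c):
    hsv=cv2.cvtColor(c["color"],cv2.COLOR_RGB2HSV);H,S,V=[hsv[...,i].astype(int) for i in range(3)]
    return dict(red=((H<6)|(H>174))&(S>180)&(V>90),blue=(H>100)&(H<128)&(S>90)&(V>50),
      green=(H>55)&(H<95)&(S>90)&(V>30),white=(S<60)&(V>110),yellow=(H>24)&(H<34)&(S>180)&(V>110))
def circ(p,r=None):
    c=p.mean(0)
    f=(lambda q:np.hypot(*(p-q[:2]).T)-(r or q[2]))
    s=least_squares(f,[*c,r or .03],loss="soft_l1",f_scale=.001)
    return s.x
E
python3 - <<'E'
from h import *
d=pickle.load(open("c0.pkl","rb"))
for n in("top","scene"):
    c=d[n];P,_,o=cloud(c);m=masks(c)
    print(n,"cam",o)
    for k in m:
        for lo,hi,nm in((.012,.028,"dish"),(.03,.055,"low"),(.06,.115,"cap")):
            s=m[k]&(P[...,2]>lo)&(P[...,2]<hi)&(c["z_map"]>0)
            nn,lab,st,ce=cv2.connectedComponentsWithStats(s.astype(np.uint8))
            for i in range(1,nn):
                if st[i,4]>25:
                    q=P[lab==i]; 
                    if abs(q[:,1].mean())>.35 or not .3<q[:,0].mean()<.9: continue
                    e="" 
                    if nm=="cap":
                        f=least_squares(lambda x:np.linalg.norm(q-x,axis=1)-.017,q.mean(0)-[0,0,.01],loss="soft_l1",f_scale=.001); e=(f.x.round(4),f.cost)
                    print(k,nm,st[i,4],ce[i].round(),q.mean(0).round(4),q[:,2].max().round(4),e)
    # board / table heights
c=d["top"];P,_,_=cloud(c)
for u,v in((385,170),(385,205),(178,186),(240,246),(150,140),(174,304),(210,300),(360,287),(230,270),(345,112)): print(u,v,P[v-1:v+2,u-1:u+2].reshape(-1,3).mean(0).round(4))
cv2.imwrite("pics/crop0.png",cv2.resize(c["color"][140:340,150:470,::-1],(800,500),interpolation=cv2.INTER_CUBIC))
E
```

```text
top cam [0.51476523 0.00671153 0.72867841]
red dish 142 [269. 178.] [0.6606 0.0991 0.0182] 0.0239 
red dish 289 [255. 198.] [0.6262 0.1226 0.0185] 0.0245 
red cap 291 [251. 179.] [0.6432 0.1155 0.0967] 0.1017 (array([0.6443, 0.1151, 0.0833]), np.float64(0.00010055894176647474))
blue dish 117 [204. 201.] [0.6248 0.2077 0.018 ] 0.0248 
blue cap 57 [194. 181.] [0.6432 0.2008 0.0981] 0.1011 (array([0.6458, 0.1959, 0.0829]), np.float64(1.9755853376628965e-05))
green dish 54 [425. 190.] [ 0.6315 -0.1583  0.0215] 0.028 
green dish 195 [304. 200.] [0.6214 0.0412 0.0178] 0.0239 
green low 185 [431. 186.] [ 0.6329 -0.1621  0.0481] 0.055 
green cap 385 [441. 178.] [ 0.6384 -0.1702  0.0797] 0.0873 (array([ 0.6403, -0.173 ,  0.0686]), np.float64(0.00011388752762353716))
green cap 77 [304. 177.] [0.6426 0.0375 0.0985] 0.1021 (array([0.6423, 0.0358, 0.0826]), np.float64(3.4334069948212485e-05))
white dish 452 [259.  97.] [0.8009 0.1153 0.0206] 0.0243 
white dish 503 [353. 191.] [ 0.6333 -0.0392  0.0183] 0.0241 
white cap 326 [359. 178.] [ 0.64   -0.0435  0.0961] 0.1014 (array([ 0.641 , -0.0452,  0.
[... 999 characters left out ...]
278 
white dish 925 [446. 271.] [0.8073 0.1344 0.0161] 0.0202 
white low 26 [306. 246.] [ 0.6604 -0.0443  0.0322] 0.0372 
white low 48 [167. 379.] [ 0.801  -0.3038  0.0457] 0.0479 
white cap 264 [300. 215.] [ 0.6491 -0.049   0.0909] 0.0976 (array([ 0.6429, -0.0452,  0.0803]), np.float64(7.720818237581669e-05))
yellow dish 28 [377. 155.] [0.4601 0.2506 0.0271] 0.0278 
385 170 [ 0.6689 -0.0955  0.0098]
385 205 [ 0.6092 -0.0923  0.0111]
178 186 [0.6475 0.2456 0.0381]
240 246 [0.5481 0.1481 0.0197]
150 140 [7.381e-01 3.096e-01 5.000e-04]
174 304 [0.459  0.2516 0.0301]
210 300 [0.4623 0.1995 0.01  ]
360 287 [ 0.4765 -0.0452  0.0104]
230 270 [0.5098 0.1659 0.0134]
345 112 [ 0.7465 -0.0281  0.0837]
```

View pics/crop0.png

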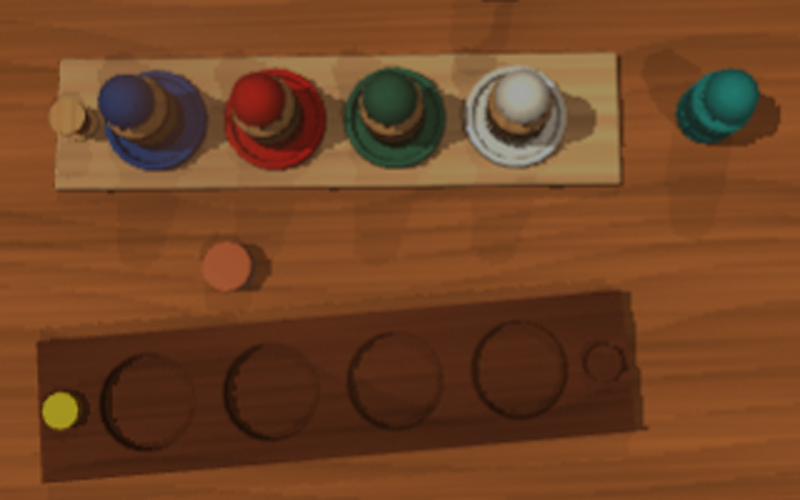

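The crop confirms the four dished dolls on the plywood, with the button on the left end of the rack. Next I'll fit the rack.

```bash
python3 - <<'E'
from h import *
d=pickle.load(open("c0.pkl","rb"))
c=d["top"];P,ray,o=cloud(c)
X=P[...,0];Y=P[...,1];Z=P[...,2]
reg=(X>.38)&(X<.56)&(abs(Y)<.34)&(c["z_map"]>0)
m=(reg&(Z>.015)&(Z<.026)).astype(np.uint8)
m=cv2.morphologyEx(m,cv2.MORPH_OPEN,np.ones((3,3)))
cn=max(cv2.findContours(m,0,2)[0],key=cv2.contourArea).reshape(-1,2)
r=ray[cn[:,1],cn[:,0]];q=(o+r*((.02-o[2])/r[:,2])[:,None])[:,:2]
R=cv2.minAreaRect((q*1000).astype(np.float32));print(R)
print(cv2.minAreaRect(cn.astype(np.float32)))
vis=c["color"][:,:,::-1].copy();cv2.drawContours(vis,[cn.reshape(-1,1,2)],-1,(0,255,0),1)
# recess: floor pixels
hol=np.zeros_like(m);cv2.drawContours(hol,[cn.reshape(-1,1,2)],-1,1,-1)
f=(hol>0)&(Z<.0145)&(Z>.004)
f=cv2.morphologyEx(f.astype(np.uint8),cv2.MORPH_OPEN,np.ones((3,3)))
nn,lab,st,ce=cv2.connectedComponentsWithStats(f)
for i in range(1,nn):
    if st[i,4]>300:
        q=P[lab==i]; print(st[i,4],ce[i].round(1),q.mean(0).round(4),(2*np.sqrt(q[:,:2].var(0).mean()*2)).round(4), cv2.minEnclosingCircle((q[:,:2]*1000).astype(np.float32)))
        vis[lab==i]=(255,0,255)
cv2.imwrite("pics/rack0.png",cv2.resize(vis[140:340,150:470],(800,500),interpolation=cv2.INTER_NEAREST))
E
```

```text
((469.8756408691406, 79.55136108398438), (90.43330383300781, 381.2138977050781), 3.409950017929077)
((282.3781433105469, 293.95196533203125), (57.218875885009766, 238.19224548339844), 84.95755004882812)
1088 [357.5 287.3] [ 0.4762 -0.0411  0.0104] 0.0425 ((476.1835021972656, -41.00122833251953), 30.24404525756836)
1079 [308.1 291.8] [0.4712 0.0393 0.0104] 0.0423 ((471.348876953125, 39.18974685668945), 30.105005264282227)
1077 [258.6 296. ] [0.4667 0.12   0.0105] 0.0423 ((467.2063293457031, 120.09113311767578), 30.443452835083008)
1095 [209.2 300.2] [0.4622 0.2007 0.0104] 0.0428 ((462.6152038574219, 200.3447265625), 30.462270736694336)
```

View pics/rack0.png

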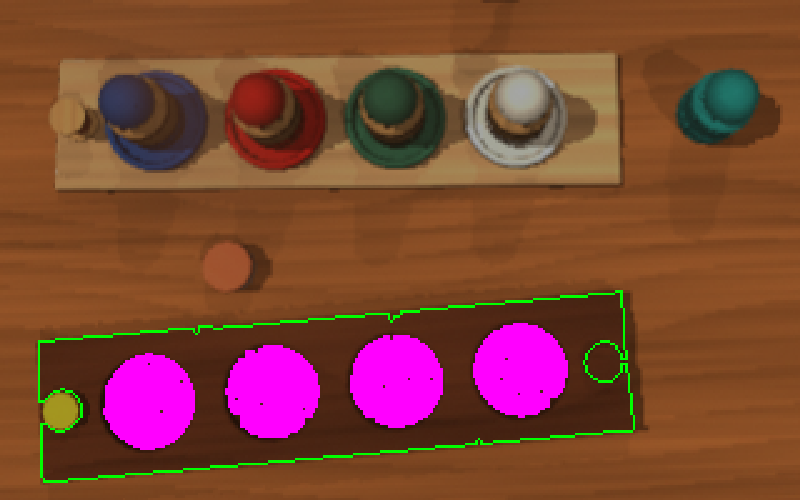

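```bash
cat >> h.py <<'E'
D=dict(blue=(.6465,.1952),red=(.6450,.1147),green=(.6435,.0353),white=(.6420,-.0452))
S=dict(blue=(.4624,.2003),red=(.4668,.1198),green=(.4714,.0394),white=(.4760,-.0411))
from scipy.spatial.transform import Rotation as Ro
def ori(sgn,yaw=0.02):
    y=np.array([np.cos(yaw),np.sin(yaw),0])*sgn;z=np.array([0,0,-1.]);x=np.cross(y,z)
    return Ro.from_matrix(np.stack([x,y,z],1)).as_rotvec()
E
python3 - <<'E'
from h import *
from cell import *
for s in(1,-1):
    for k in D:
        for p in(D,S):
            for z in(.04,.17):
                q=solve_ik([*p[k],z],ori(s)); print(s,k,z,None if q is None else np.round(q,2))
E
```

```text
1 blue 0.04 [-0.61  0.66  0.36  1.62 -0.28  0.91 -0.12]
1 blue 0.17 [-0.63  0.53  0.4   1.51 -0.22  1.14 -0.17]
1 blue 0.04 [-0.79  0.42  0.36  2.05 -0.22  0.71 -0.27]
1 blue 0.17 [-0.84  0.23  0.39  1.93 -0.1   1.   -0.38]
1 red 0.04 [-0.58  0.66  0.49  1.68 -0.37  0.9   0.08]
1 red 0.17 [-0.59  0.51  0.5   1.57 -0.26  1.13 -0.01]
1 red 0.04 [-0.69  0.39  0.42  2.11 -0.25  0.69 -0.09]
1 red 0.17 [-0.76  0.19  0.47  1.98 -0.1   0.99 -0.22]
1 green 0.04 [-0.52  0.66  0.58  1.71 -0.44  0.9   0.26]
1 green 0.17 [-0.55  0.51  0.62  1.6  -0.32  1.13  0.16]
1 green 0.04 [-0.56  0.39  0.47  2.13 -0.27  0.68  0.11]
1 green 0.17 [-0.66  0.18  0.55  2.01 -0.11  0.98 -0.04]
1 white 0.04 [-0.4   0.66  0.58  1.72 -0.45  0.9   0.39]
1 white 0.17 [-0.48  0.53  0.7   1.61 -0.37  1.14  0.33]
1 white 0.04 [-0.46  0.41  0.56  2.12 -0.33  0.69  0.34]
1 white 0.17 [-0.58  0.2   0.66  2.   -0.15  0.99  0.17]
-1 blue 0.04 [-0.19  0.66 -0.26  1.59  0.2   0.92  2.64]
-1 blue 0.17 [-0.24  0.52 -0.19  1.48  0.11  1.15  2.71]
-1 blue 0.04 [-0.31  0.42 -0.25  2.02  0.15  0.72  2.52]
-1 blue 0.17 [-0.38  0.23 -0.15  1.9   0.04  1.01  2.62]
-1 red 0.04 [-0.1   0.62 -0.21  1.65  0.16  0.89  2.78]
-1 red 0.17 [ 0.46  0.81 -1.24  1.49  0.77  1.39  2.34]
-1 red 0.04 [-0.21  0.38 -0.17  2.08  0.1   0.69  2.72]
-1 red 0.17 [-0.33  0.19 -0.03  1.96  0.01  0.99  2.8 ]
-1 green 0.04 [-0.85  0.99  1.24  1.73 -1.01  1.21 -2.44]
-1 green 0.17 [-0.86  0.78  1.25  1.62 -0.76  1.31 -2.6 ]
-1 green 0.04 [ 0.73  0.72 -1.24  2.05  0.83  1.    2.22]
-1 green 0.17 [ 0.79  0.42 -1.22  1.93  0.45  1.1   2.55]
-1 white 0.04 [-0.72  0.99  1.24  1.74 -1.01  1.21 -2.31]
-1 white 0.17 [-0.74  0.78  1.25  1.62 -0.76  1.31 -2.48]
-1 white 0.04 [-0.89  0.74  1.25  2.15 -0.9   0.95 -2.23]
-1 white 0.17 [-1.01  0.39  1.28  2.02 -0.43  1.05 -2.65]
```

```bash
python3 - <<'E'
from h import *
from cell import *
d=pickle.load(open("c0.pkl","rb"));P,_,_=cloud(d["scene"])
s=(d["scene"]["z_map"]>0)&(P[...,1]>.3)&(P[...,1]<.65)&(P[...,0]>.2)&(P[...,0]<.8)&(P[...,2]>.1)
print(P[s].min(0),P[s].max(0),P[460:700,:, :].shape if 0 else P[100,530])
p=current_tcp_pos()
movel([p[0],p[1],.4],v=.25)
goto([*D["blue"],.3],ori(1))
print(current_tcp_pos(),current_force(),current_time_s())
c=capture("wrist");pickle.dump(c,open("w1.pkl","wb"));cv2.imwrite("pics/w1.png",c["color"][:,:,::-1])
E
```

```text
[0.20508138 0.48132232 0.10003704] [0.68866165 0.64990552 0.32457045] [0.59547823 0.57139932 0.15753872]
[0.64597505 0.19722594 0.30016797] [0.25077468 0.830493   0.86736281] 3.1167
```

View pics/w1.png

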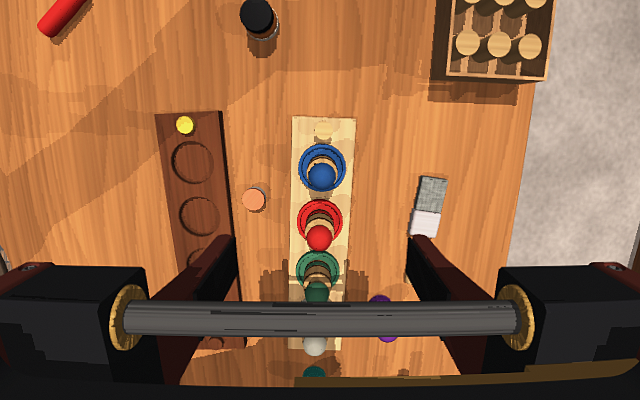

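The wrist view shows blue at (322,175), red at (320,237) and the button at (185,125), which agrees with the order so far. I'll cross-check positions with it and then grasp blue.

```bash
cat >> h.py <<'E'
def heads(c):
    P,_,_=cloud(c);m=masks(c);out={}
    for k in("blue","red","green","white"):
        s=m[k]&(P[...,2]>.06)&(P[...,2]<.115)&(abs(P[...,1])<.3)&(P[...,0]>.38)&(P[...,0]<.72)&(c["z_map"]>0)
        nn,lab,st,ce=cv2.connectedComponentsWithStats(s.astype(np.uint8))
        for i in range(1,nn):
            q=P[lab==i]
            if len(q)>40 and q[:,2].max()>.09: 
                f=least_squares(lambda x:np.linalg.norm(q-x,axis=1)-.017,q.mean(0)-[0,0,.01],loss="soft_l1",f_scale=.001)
                out.setdefault(k,[]).append((f.x.round(4).tolist(),len(q)))
    return out
E
python3 - <<'E'
from h import *
from cell import *
print(heads(pickle.load(open("w1.pkl","rb"))))
print(current_tcp_pos(),current_force())
k="blue"
movel([*D[k],.16],ori(1),v=.25)
pause(.3);print(current_tcp_pos(),current_force())
movel([*D[k],.041],ori(1),v=.12)
pause(.2);print(current_tcp_pos(),current_force())
set_gripper(.03);print(current_opening(),current_tcp_pos(),current_force(),current_time_s())
movel([*D[k],.065],ori(1),v=.1);print(current_opening(),current_force())
c=capture("scene");cv2.imwrite("pics/s1.png",c["color"][:,:,::-1])
E
```

```text
{'blue': [([0.6462, 0.1956, 0.0832], 558)], 'red': [([0.6447, 0.1156, 0.0832], 513)], 'green': [([0.643, 0.0355, 0.0829], 364)], 'white': [([0.6413, -0.0439, 0.0831], 347)]}
[0.64600885 0.19711342 0.30015867] [-0.83378693  1.11956232 -0.05283924]
[0.64713145 0.195402   0.16133177] [-0.3005354  -0.25475764 -0.4099044 ]
[0.64691412 0.1953594  0.04175695] [-0.46625096 -0.36981139  0.49678207]
0.03217500678903008 [0.64647376 0.19520538 0.04097085] [-0.29387671  0.58268835  0.54015582] 6.4333
0.03190581390532919 [-0.52299299  0.10457465 -1.6483672 ]
```

View pics/s1.png

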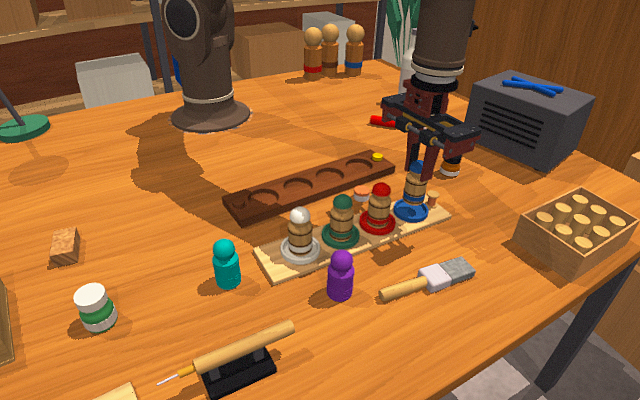

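```bash
python3 - <<'E'
import cv2
from cell import *
c=capture("scene");i=c["color"][:,:,::-1]
cv2.imwrite("pics/s1c.png",cv2.resize(i[90:240,350:490],(746,800))[:600] if 0 else cv2.resize(i[120:235,360:490],(678,600),interpolation=cv2.INTER_CUBIC))
w=capture("wrist");cv2.imwrite("pics/w2.png",w["color"][:,:,::-1])
print(current_opening(),current_force(),current_moment())
E
```

```text
0.0321732616170193 [ 0.39356802  1.25953724 -1.6050139 ] [-0.00410009  0.05825762 -0.0220783 ]
```

View pics/s1c.png

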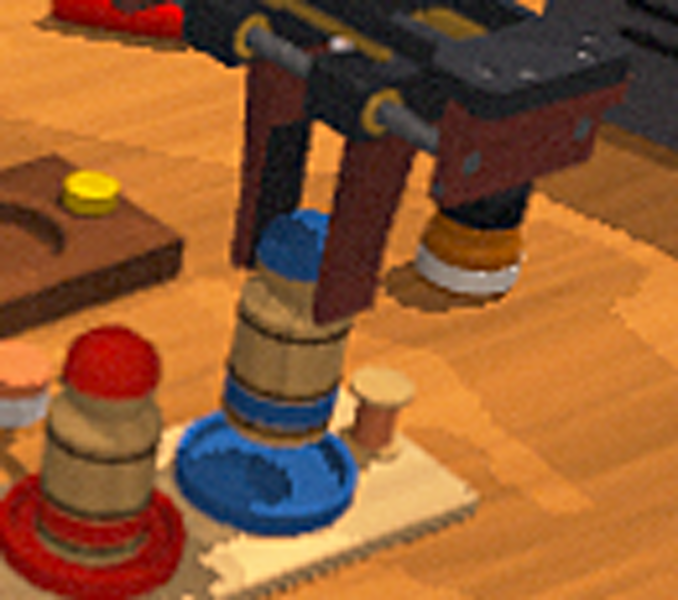

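View pics/w2.png

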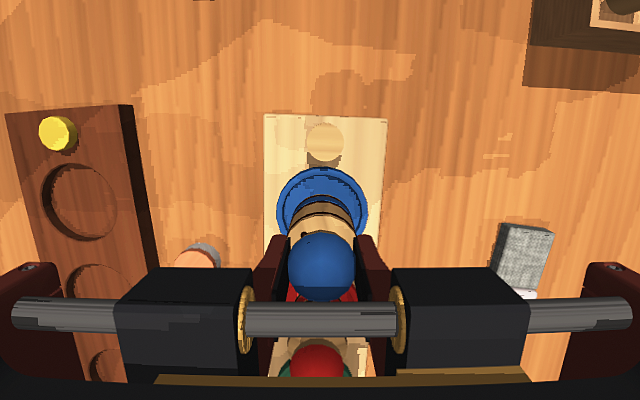

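```bash
python3 - <<'E'
from h import *
from cell import *
for n in("scene","wrist","top"):
    c=capture(n);P,_,_=cloud(c);m=masks(c)["blue"]&(c["z_map"]>0)&(abs(P[...,0]-.645)<.06)&(abs(P[...,1]-.195)<.06)
    z=P[...,2][m];print(n,len(z),np.histogram(z,np.arange(0,.15,.01))[0])
    q=P[m&(P[...,2]>.07)]
    if len(q)>30:
        f=least_squares(lambda x:np.linalg.norm(q-x,axis=1)-.017,q.mean(0)-[0,0,.01],loss="soft_l1",f_scale=.001);print(f.x)
    q=P[m&(P[...,2]>.025)&(P[...,2]<.06)]
    if len(q)>20:print("band",q.mean(0),q.min(0),q.max(0))
    if n=="scene":
        # finger tip (dark red) lowest
        print(P[188-0:192,425:432,2].round(3))
        s=(c["color"][...,0]>50)&(c["color"][...,1]<60)&(P[...,0]>.6)&(P[...,0]<.74)&(P[...,1]>.15)&(P[...,1]<.25)&(P[...,2]>.04)
        q=P[s];print("finger",q[q[:,2].argsort()[:10]].round(3))
print(current_tcp_pos())
E
```

```text
scene 768 [  4 531   1   3  22  59   0   0   0   0  30 102   9   0]
[0.64660676 0.19420852 0.1040245 ]
band [0.65829963 0.18202317 0.05133778] [0.64033118 0.17224719 0.03538855] [0.66805707 0.20243554 0.05831515]
[[ 0.071 -0.004 -0.003 -0.003 -0.002 -0.003 -0.001]
 [ 0.068 -0.002 -0.004 -0.004 -0.003 -0.004 -0.003]
 [-0.003 -0.003 -0.002 -0.002 -0.003 -0.002 -0.004]
 [-0.001 -0.002 -0.002  0.036  0.036  0.037  0.035]]
finger [[0.642 0.175 0.042]
 [0.66  0.18  0.042]
 [0.665 0.19  0.042]
 [0.661 0.183 0.042]
 [0.659 0.178 0.043]
 [0.661 0.181 0.043]
 [0.649 0.173 0.043]
 [0.667 0.193 0.043]
 [0.655 0.176 0.043]
 [0.667 0.198 0.043]]
wrist 6943 [   0 1886 1059    0   26  211   11    0    1    0  167 1916 1643    0]
[0.64600288 0.19545581 0.10667119]
band [0.64590365 0.21279514 0.05443244] [0.6265224  0.20107792 0.04082485] [0.66460744 0.21592595 0.05963938]
top 203 [  0 134  56   0   0   0   0   0   0   0   0   3   8   0]
[0.64620798 0.19511259 0.06451416]
```

The head rose exactly 24 mm and stays centred above the TCP, so the doll is held upright without slipping. The opening reads 32 mm against an expected 40 mm, which is probably an offset in the reading. I'll place blue and check the result.

```bash
cat >> h.py <<'E'
from cell import *
def place(k):
    movel([*D[k],.15],ori(1),v=.2)
    movel([*S[k],.15],ori(1),v=.2); pause(.2)
    movel([*S[k],.060],ori(1),v=.15)
    movel([*S[k],.037],ori(1),v=.05); pause(.2)
    print(k,"placing",current_opening(),np.round(current_tcp_pos(),4),np.round(current_force(),1))
    set_gripper(.085); pause(.1)
    movel([*S[k],.15],ori(1),v=.15)
def pick(k):
    movel([*D[k],.15],ori(1),v=.25); pause(.2)
    movel([*D[k],.041],ori(1),v=.12); pause(.1)
    set_gripper(.03)
    print(k,"grip",current_opening(),np.round(current_tcp_pos(),4),np.round(current_force(),1))
E
python3 - <<'E'
from h import *
place("blue")
c=capture("wrist");print(heads(c),current_time_s());cv2.imwrite("pics/w3.png",c["color"][:,:,::-1])
c=capture("scene");print(heads(c));cv2.imwrite("pics/s3.png",c["color"][:,:,::-1])
E
```

```text
blue placing 0.031981608133111 [0.4625 0.2003 0.0371] [0.8 1.  1. ]
{'blue': [([0.4624, 0.2007, 0.0782], 1319)]} 12.525
{'blue': [([0.4631, 0.1985, 0.0751], 124)], 'red': [([0.6459, 0.1142, 0.0801], 192)], 'green': [([0.6449, 0.0348, 0.0801], 216)], 'white': [([0.6429, -0.0454, 0.0803], 264)]}
```

View pics/s3.png

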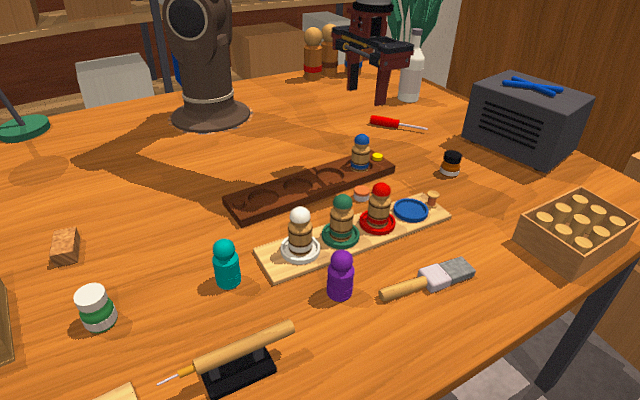

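View pics/w3.png

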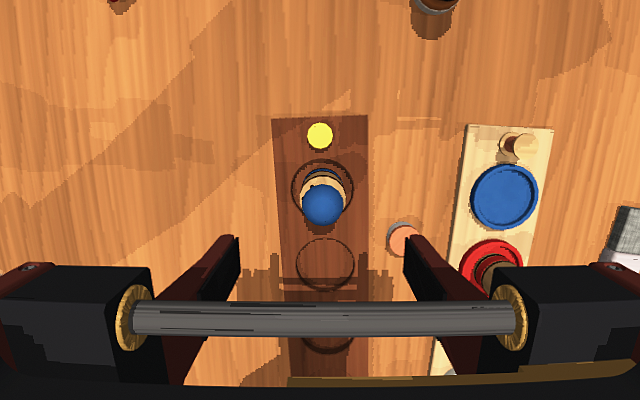

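Blue (wrist pixel 322,205) stands centred in the recess next to the yellow button, with its head 5 mm lower than in the dish, so it is on the floor. Next is red.

```bash
python3 - <<'E'
from h import *
for k in("red",):
    pick(k);movel([*D[k],.07],v=.1);print(current_opening());place(k)
    c=capture("wrist");print(heads(c),current_time_s())
    c=capture("scene");print(heads(c))
E
```

```text
red grip 0.031723012264785695 [0.6449 0.1147 0.041 ] [-0.4  0.8 -0. ]
0.03228159348495628
red placing 0.03211641151189151 [0.4669 0.1199 0.0371] [-0.  -0.2 -1.4]
{'blue': [([0.4624, 0.2009, 0.0783], 1551)], 'red': [([0.4668, 0.1208, 0.0782], 1332)]} 21.5583
{'blue': [([0.4628, 0.1989, 0.0752], 122)], 'red': [([0.4681, 0.1199, 0.0753], 135)], 'green': [([0.6447, 0.0347, 0.0801], 210)], 'white': [([0.6429, -0.0453, 0.0804], 262)]}
```

```bash
python3 - <<'E'
from h import *
for k in("green","white"):
    pick(k)
    if abs(current_opening()-.032)>.003: print("odd grip");break
    movel([*D[k],.07],v=.1);print(current_opening());place(k)
    c=capture("wrist");h=heads(c);print(h,current_time_s())
    if k not in h or abs(h[k][0][0][2]-.0782)>.003: print("stop");break
    c=capture("scene");print(heads(c))
movel([.5,-.041,.35],v=.25)
goto([.4,-.4,.4],ori(1));pause(.3)
for n in("scene","top"):
    c=capture(n);print(n,heads(c));cv2.imwrite(f"pics/{n}9.png",c["color"][:,:,::-1])
print(current_time_s(),current_force())
E
```

```text
green grip 0.03196590387169666 [0.6434 0.0353 0.041 ] [-0.9 -0.2 -0.7]
0.0319893972968225
green placing 0.03183526320036424 [0.4715 0.0394 0.0372] [-0.4 -0.1 -1.1]
{'red': [([0.4668, 0.1208, 0.0783], 1539)], 'green': [([0.4713, 0.0398, 0.0782], 1289)]} 30.525
{'blue': [([0.4629, 0.1991, 0.0753], 121)], 'red': [([0.4683, 0.12, 0.0751], 136)], 'green': [([0.4728, 0.0387, 0.0751], 137)], 'white': [([0.643, -0.0453, 0.0804], 261)]}
white grip 0.0322498674646165 [ 0.6419 -0.0452  0.041 ] [0.  0.9 0.6]
0.03160049422563978
white placing 0.0321652446929592 [ 0.4761 -0.0411  0.0371] [ 0.3 -0.2 -0.8]
{'green': [([0.4713, 0.0398, 0.0783], 1523)], 'white': [([0.4758, -0.0402, 0.0782], 1302)]} 39.45
{'blue': [([0.4629, 0.1991, 0.0753], 122)], 'red': [([0.4683, 0.1203, 0.075], 135)], 'green': [([0.4728, 0.0386, 0.0749], 137)], 'white': [([0.4769, -0.0414, 0.0754], 180)]}
scene {'blue': [([0.4628, 0.1989, 0.0753], 120)], 'red': [([0.4679, 0.1201, 0.0753], 133)], 'green': [([0.4728, 0.039, 0.0753], 139)], 'white': [([0.4768, -0.0411, 0.0753], 179)]}
top {'blue': [([0.4632, 0.2007, 0.0784], 272)], 'red': [([0.4674, 0.1206, 0.0784], 265)], 'green': [([0.471, 0.0393, 0.0777], 79)], 'white': [([0.4757, -0.041, 0.0781], 351)]}
42.2583 [-0.1163133  -0.11902502 -0.46065149]
```

```bash
ls pics
```

```text
crop0.png
rack0.png
s1.png
s1c.png
s3.png
scene0.png
scene9.png
top0.png
top9.png
w1.png
w2.png
w3.png
wrist0.png
```

View pics/top9.png

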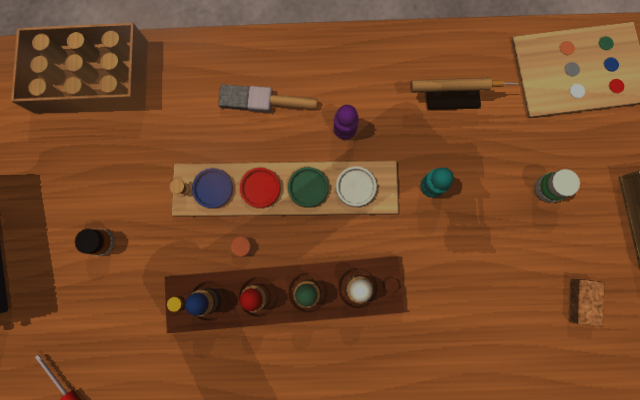

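View pics/scene9.png

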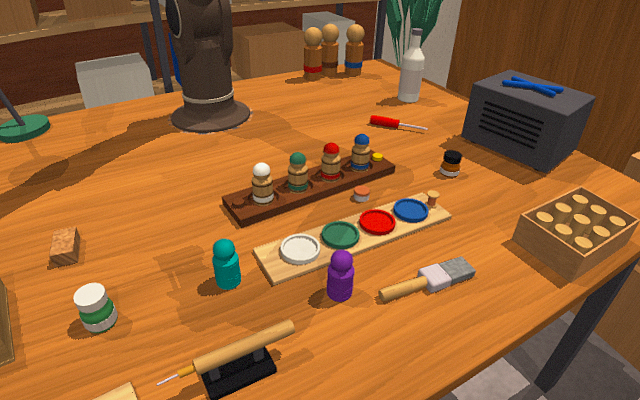

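The top view shows the button (174,304), then blue (197,304), red (251,299), green (306,295) and white (359,290), all upright in their recesses. The dishes are empty and the look-alikes have not moved.

```bash
python3 -c "
from cell import *
job_done();print(current_time_s())"
```

```text
the job is handed in; nothing more can be done
the job is handed in; nothing more can be done
```

All four dolls are standing in the rack, and I handed the job in at about 42 s. From the yellow-button end the order is blue, red, green, white, the same as in the dishes.

- **Final checks:** The top and scene cameras showed all four upright, within about 2 mm of their recess centres. Each head sat 5 mm lower than in its dish, so the feet are on the recess floors. The arm was clear of everything and none of the look-alikes had moved.
- **Disagreements:** The gripper read about 32 mm open on each 40 mm body. I took this for an offset in the reading, since the one doll I measured while held (blue) had not slipped. The scene camera put heights about 3 mm lower than the other two cameras, both before and after the moves.

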